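# Lock the sun-study turntable at noon with its pin

## Robot

A 6-joint arm with a two-finger parallel gripper is mounted at the origin on the work surface; the furniture and walls round the work are solid. World frame = base frame: x ahead of the robot, y to its left, z up, the work surface at z = 0. Lengths are in m, angles in degrees, forces in N, time in s.
With the tool pointing down it reaches from about 0.35 to 0.875 m from the base axis. Payload 4.2 kg.
Tool frame: the origin (TCP) lies on the centre line of the jaws, within the pads' length; the fingertips stand 19 mm ahead of it and the grasp point (between the pads) is the TCP; z points along the fingers, y is the line along which they close (so a half turn about z gives the same grasp; the last joint's range is limited). The gripper opens to 87 mm and grips with 3 to 60 N. Pads are 19 mm wide; open, the fingers measure 117 mm over their backs; the gripper's body (75 mm by 190 mm) begins 51 mm behind the grasp point.
Start: joints at [77.957, 22.042, 0.453, 0, -68.411, -14.817], TCP at [0.282, 0.558, 0.242] pointing down, gripper open.
Joint ranges: [-179.83, 179.83], [-69.29, 118.12], [-61.27, 80.66], [-181.25, 117.63], [-171.15, -9.14], [-177.46, 177.46]. Speed limits (degrees/s): [159.86, 159.86, 180, 180, 180, 180].

## Interface

Orientations are given as a 3x3 rotation matrix whose columns are the frame's x, y, z axes.
In Python, from station import sense, capture, finish_job, search_frame, masks_of gives the robot as it stands.
- The arm moves only by the tool drive_tool, never from a script. Its argument "rows" is a list of rows, each a list of 7 numbers: the opening in per cent of the stroke, from 0 (shut) to 100 (fully open), then the shift along the world's x, y, z in mm, then the turn, a rotation vector about the world's x, y, z in rad. In form: [[fingers, dx, dy, dz, wx, wy, wz], ...]. A call has 1 to 5 rows; each row shifts and turns the commanded pose from where the row before left it; what a row does not reach is not made up. A row lasts 1/12 s, in which the tool goes at most 41.7 mm and 7.16 degrees, less where a joint would pass 70% of its speed; a pose out of reach is approached as far as the arm can. A call is refused whole if a number of a shift passes 41.7 or a number of a turn 0.125, either way. A call with a gripper value outside its range is refused whole. The fingers move at their own pace and stop on an object; the grip force is fixed at half the most. Time passes only in rows, so rows that do not move let the fingers close. It gives the time, the measured TCP pose, the force, the opening and the grip force at its end, in the units of the state.
- sense(): the state, without advancing time (a new reading comes with each control period).
- capture(name): name is "scene" or "top" or "wrist"; returns a dict with "frame" (480x640x3 uint8, red, green, blue), "z_map" (480x640 float32, m along the optical axis (not along the pixel's ray), 0 where there is no reading), "fx", "fy", "cx", "cy" (pixels), "R" (3x3) and "t" (3): a world point X has camera coordinates R X + t; the wrist camera has in their place "T_tool_cam" (4x4, takes a point from camera to tool coordinates, whose origin is the TCP and whose axes are the flange's). Camera axes: x right, y down, z forward; pixel columns grow to the right and rows downward; lengths in m; the calibration is good to about 2 mm. A picture is of the moment at which its call begins: read the wrist's pose just before it.
- finish_job(): hands the job in; it is judged then, once.
Trained networks look in a picture, given as the dict that the camera call returned (one of the last four; its "shot" number tells which), for a name from the list of things; names that differ only in an ending like _2 or _b are one class to them, and where a whole thing is asked for, a point or a joint stands for the part that bears it (a point fixed in the world has none). Each returns a list of dicts, best first, with "p" (0 to 1); they miss things now and then, are a little off and sometimes report something else, mostly with a low value. They report only what shows in the picture. A call takes as long as a camera call. They do not tell look-alikes from the thing itself.
- search_frame(label, picture): "xy" ([column, row] in pixels, amid what is visible of it).
- masks_of(label, picture): "region" (480x640 bool, what is visible of it) and "xy" ([column, row] in pixels, amid what is visible of it).
The state is a dict: "time_s": time; "joints": joint angles; "joint_velocities": joint speeds; "effort": joint torques, N m; "tcp_pos": TCP position; "ee_rot": TCP orientation; "wrist_force": force on the tool from outside, world axes, zero at the start; "moment": the same for the moment, N m; "gripper_width": opening from 0.0 (shut) to 1.0 (fully open); "gripper_force": force on a finger pad.
Only numpy, scipy, OpenCV 4.12 (cv2) and the standard library are available. Lean on these libraries where they do the work, as an engineer would, in place of code of your own. Each camera call takes 0.05 s, during which the arm holds its last target. There are 200 camera calls.

## Task

Set the sloping sun-study stage to noon: swing its turntable round by the black knob until the aluminium tongue is fully home in the dark steel fork, then take the red-headed locking pin out of the drilled timber block and push it through fork and tongue until its steel collar sits down on the fork, and let go. Keep off the little massing model on the turntable, and leave the awl, the spectacles, the tape roll and the balsa bundle where they are.

Things in the scene. Friction and masses are not known exactly. Their poses are not given: they have to be found in the camera images.
- sun_stage: Fixed plywood stage, foot 150 x 142 mm, with a bed of 158 x 166 mm sloping at 35 degrees: its low edge (about 45 mm high) is toward the stage's -x, the high edge (about 145 mm) toward +x. Origin on the desk under the turntable's axis (the foot's centre is 11 mm toward +x); z up. The low edge, with the fork, faces the robot's left (world +y), within 0.3 rad.
- bed_axis (a point): Point where the turntable's axis meets the bed's upper face, 95 mm above the stage's origin. Its axes are the bed's: x' up the slope, y' = stage y, z' square out of the bed (stage z leaning 35 degrees to stage -x). A wooden turntable, radius 75 mm, upper face at z' = 14 mm, turns on z'. The tower and timber block glued on it reach z' = 73 and 37 mm.
- turntable (a joint): Turning angle, rad: 0 = hard stop, the 28 x 8 mm aluminium tongue on the rim is home in the fork and its own 12 mm hole lines up with the fork's holes. Grows to 1.2 as the tongue swings clockwise, seen from above the bed, out of the fork's open side; turn counter-clockwise to close. Stays where it is left; needs 1 to 2 N at the knob.
- turn_knob (a point): On the axis of the black turning knob, 20 mm above the turntable's face. Knob 21 mm across, 34 mm high, square to the turntable, so tilted 35 degrees with it; 63 mm from the turntable's axis. When home it is 60 degrees from x' toward -y' (high edge, robot's side); when open, farther round toward the low edge. z is the knob's axis, away from the bed; x, y turn with the turntable.
- fork_hole (a point): Centre of the 12 mm hole's mouth in the upper face of the fork, where the pin's collar must sit; 88 mm down the slope from bed_axis, 24 mm above the bed. Axes as bed_axis; the pin goes in along -z'. The steel fork (34 mm in x', tines 32 mm in y') is fixed, open to +y', closed at -y'; upper tine 9 mm, gap 10 mm, lower tine 11 mm, all drilled through, free below.
- lock_pin: Loose steel pin, 60 g: shank 10 mm thick, 42 mm long, the last 10 mm tapering to a 4 mm nose; collar 24 mm across, 4 mm thick; red ribbed round grip, 20 mm across, from 4 to 33 mm above the collar's underside. Origin at the centre of the collar's underside, z toward the grip. Starts upright in one of the block's two outer holes, collar on the block's top.
- pin_block: Fixed timber block, 46 x 104 x 50 mm high, origin in the centre of its underside, long side along its y. Two 12 mm holes, 46 mm deep, at y = -30 and +30 mm, hold the pin and the awl, either way round; a small hole between is empty.
- awl: Loose awl with dark wooden pear-shaped handle (23 mm across, 42 mm above the block) and brass ferrule, standing in the block's other outer hole; leave it there. Origin where its ferrule rests on the block, z up.
- spectacles: Reading spectacles lying open, 146 x 133 x 41 mm; origin at the centre of the underside. Leave alone.
- masking_tape: Roll of masking tape lying flat, 100 mm across, 25 mm high; origin at the centre of its underside. Leave alone.
- balsa_bundle: Bundle of balsa strips, 34 x 218 x 12 mm; origin at the centre of its underside. Leave alone.
- model_tower: The blue foam tower glued on the turntable, 44 x 44 x 58 mm, origin at the centre of its underside. Do not press on it.
- model_hall: The low timber block glued on the turntable, 30 x 50 x 22 mm, origin at the centre of its underside. Do not press on it.
There are look-alikes about, which are no part of the job. What is shaped like the lock_pin but green or purple is not meant.

How it is judged:
By the outcome, as a careful person would: the job done as asked, in the order asked, and still so for the second after the job is handed in, with the robot touching nothing.
It also fails if it takes over 54 s, if anything falls off the work surface, if the arm or the gripper's body presses on something with over 40 N, if the wrist force passes 120 N, or if a joint passes its speed limit or range.

## Working session

There is one attempt and no reset: what is moved stays moved. The work goes in short steps, Python scripts to look and compute and a tool call to move; the robot and the scene stay as the last step left them, time stands still between calls to the robot, and variables do not carry over. Pictures are saved under pics/ and viewed, at most 10 in all, crops included, and the job is handed in when it is done.

Besides the shell and the picture viewer there is one more tool, called after "Call:" as name(argument=value, ...) on one line, values as JSON. drive_tool: Moves the arm, as the interface text tells. Its arguments: {"type":"object","properties":{"rows":{"type":"array"}},"required":["rows"]}

```bash
mkdir -p pics; ls
cat > h.py <<'E'
import numpy as np, cv2
from station import sense, capture, finish_job, search_frame, masks_of
def save(c,n,crop=None,s=1):
    im=c["frame"][...,::-1]
    if crop: im=im[crop[1]:crop[3],crop[0]:crop[2]]
    cv2.imwrite("pics/"+n,cv2.resize(im,None,fx=s,fy=s,interpolation=cv2.INTER_CUBIC))
def cam2w(c,st=None):
    if "R" in c: R=np.array(c["R"]);return R.T,-R.T@np.array(c["t"])
    T=np.array(c["T_tool_cam"]);Rt=np.array(st["ee_rot"]);p=np.array(st["tcp_pos"])
    return Rt@T[:3,:3],Rt@T[:3,3]+p
def cloud(c,st=None):
    R,o=cam2w(c,st);z=c["z_map"];v,u=np.mgrid[:480,:640]
    P=np.stack([(u-c["cx"])/c["fx"]*z,(v-c["cy"])/c["fy"]*z,z],-1)
    W=P@R.T+o;W[z<=0]=np.nan;return W
def proj(c,X,st=None):
    R,o=cam2w(c,st);q=(np.asarray(X)-o)@R
    return np.stack([q[...,0]/q[...,2]*c["fx"]+c["cx"],q[...,1]/q[...,2]*c["fy"]+c["cy"]],-1)
E
python3 - <<'E'
from h import *
s=sense();print(s["time_s"],s["gripper_width"])
ims=[]
for n in["scene","top"]:
    c=capture(n);W=cloud(c);ims.append(c["frame"])
    print(n,[float(c[k]) for k in("fx","fy","cx","cy")],np.round(cam2w(c)[1],3))
    save(c,n+"0.png")
    for l in["lock_pin","pin_block","sun_stage","turn_knob","awl","spectacles","masking_tape","balsa_bundle","model_tower","model_hall"]:
        for m in masks_of(l,c)[:3]:
            w=W[m["region"]]
            print(l,round(m["p"],2),np.round(m["xy"]),m["region"].sum(),np.round(np.nanmedian(w,0),3),np.round(np.nanmax(w[:,2]),3))
E
```

```text
pics
0.0 1.0000513105612323
scene [532.3291097822527, 532.3291097822527, 318.3235145216512, 235.22365595300084] [ 0.045 -0.622  0.609]
lock_pin 0.78 [292. 246.] 215 [0.543 0.172 0.051] 0.076
lock_pin 0.54 [338. 233.] 243 [0.648 0.141 0.051] 0.076
lock_pin 0.5 [278. 221.] 212 [0.567 0.264 0.047] 0.075
pin_block 0.71 [246. 248.] 1148 [0.475 0.229 0.033] 0.052
pin_block 0.65 [236. 221.] 185 [0.487 0.285 0.073] 0.092
sun_stage 0.71 [389. 281.] 9095 [ 0.572 -0.088  0.076] 0.186
sun_stage 0.57 [343. 264.] 163 [0.561 0.029 0.057] 0.082
awl 0.39 [380. 248.] 2393 [ 0.584 -0.052  0.134] 0.186
awl 0.22 [388. 235.] 1023 [ 0.592 -0.054  0.154] 0.186
spectacles 0.88 [180. 248.] 356 [0.373 0.346 0.023] 0.042
masking_tape 0.64 [311. 222.] 865 [0.663 0.27  0.016] 0.026
balsa_bundle 0.66 [335. 414.] 2552 [ 0.369 -0.202  0.009] 0.064
model_tower 0.75 [384. 239.] 960 [ 0.591 -0.054  0.155] 0.185
model_tower 0.56 [333. 414.] 2453 [ 0.366 -0.202  0.009] 0.013
model_hall 0.66 [371. 249.] 221 [ 0.588 -0.016  0.106] 0.119
top [592.0403629846453, 592.0403629846453, 320.2745570011815, 228.78620525334307] [0.446 0.077 1.439]
lock_pin 0.53 [236. 209.] 76 [0.569 0.267 0.074] 0.084
lock_pin 0.5 [207. 306.] 267 [0.346 0.336 0.028] 0.049
lock_pin 0.44 [287. 178.] 79 [0.649 0.146 0.074] 0.082
pin_block 0.69 [237. 241.] 816 [0.492 0.258 0.051] 0.087
sun_stage 0.82 [375. 201.] 5182 [ 0.594 -0.046  0.122] 0.189
turn_knob 0.83 [369. 202.] 3132 [ 0.598 -0.036  0.121] 0.189
awl 0.53 [223. 242.] 62 [0.492 0.289 0.091] 0.096
awl 0.39 [354. 202.] 233 [ 0.593 -0.003  0.109] 0.163
spectacles 0.72 [205. 306.] 181 [0.348 0.336 0.032] 0.049
masking_tape 0.59 [231. 161.] 660 [0.668 0.281 0.025] 0.034
balsa_bundle 0.75 [432. 292.] 1047 [ 0.384 -0.196  0.01 ] 0.019
model_tower 0.94 [371. 192.] 656 [ 0.602 -0.038  0.166] 0.189
```

View pics/scene0.png

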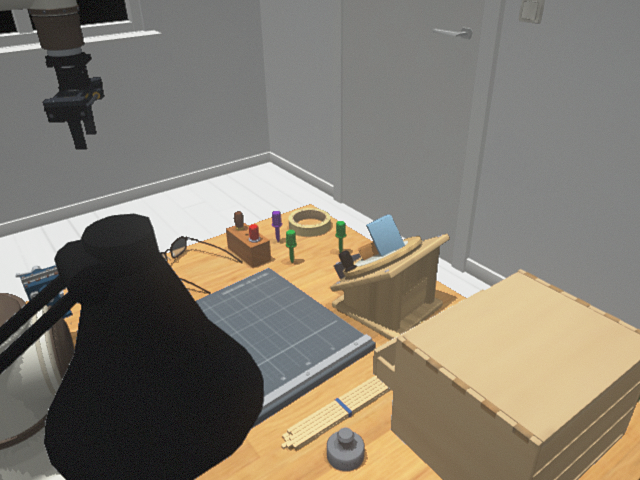

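View pics/top0.png

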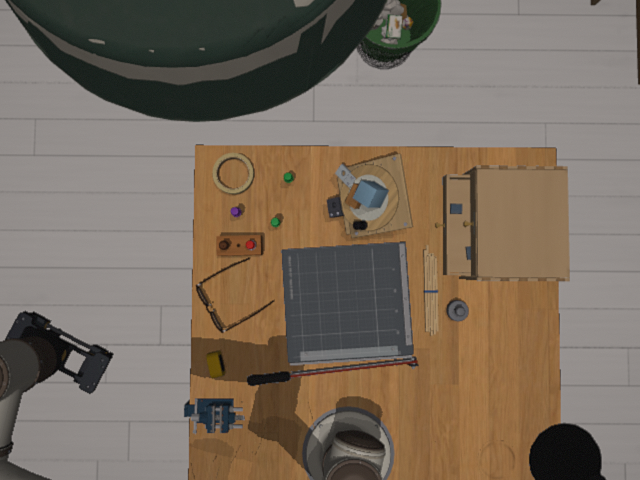

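The scene picture shows the red-headed pin at (253,231) in the block, with the awl at (238,217). The stage is at (390,265), with the knob at about (345,262). In the top picture the red pin is at (252,244), the dark fork at (335,207), the knob at (361,225) and the tongue at (346,175), so the turntable is open. Green and purple look-alikes stand free.

Run:
```python
from h import *
c=capture("top");W=cloud(c)
def at(u,v,r=2): return np.round(np.nanmedian(W[v-r:v+r+1,u-r:u+r+1].reshape(-1,3),0),3)
for n,p in dict(pin=(252,244),awl=(224,244),fork=(335,207),knob=(361,225),tongue=(346,175),lamp=(250,60),tower=(371,193),bedhi=(398,170),lamp2=(200,100),greenA=(288,176),greenB=(276,222)).items(): print(n,at(*p))
# bed plane via ransac over stage box
m=(W[...,0]>.48)&(W[...,0]<.72)&(W[...,1]>-.2)&(W[...,1]<.07)&(W[...,2]>.03)
P=W[m];rng=np.random.default_rng(0);best=0
for _ in range(2000):
    a=P[rng.choice(len(P),3,0)];n=np.cross(a[1]-a[0],a[2]-a[0]);l=np.linalg.norm(n)
    if l<1e-6: continue
    n/=l;n*=np.sign(n[2]);d=n@a[0]
    k=(abs(P@n-d)<.0025)
    if k.sum()>best and .75<n[2]<.88:best=k.sum();B=(n,d,k)
n,d,k=B;Q=P[k];mu=Q.mean(0);n=np.linalg.svd(Q-mu)[2][2];n*=np.sign(n[2]);print(best,n,np.degrees(np.arccos(n[2])),np.degrees(np.arctan2(n[0],n[1])),mu)
h=np.sort((P-mu)@n);print(np.histogram(h,np.arange(-.04,.09,.005)))
print(capture("wrist")["T_tool_cam"].round(3), sense()["ee_rot"])
```

```text
pin [0.493 0.226 0.082]
awl [0.492 0.289 0.091]
fork [0.581 0.036 0.066]
knob [ 0.535 -0.021  0.12 ]
tongue [0.654 0.011 0.081]
lamp [0.59  0.125 1.029]
tower [ 0.6   -0.037  0.181]
bedhi [ 0.657 -0.101  0.14 ]
lamp2 [0.574 0.169 0.984]
greenA [0.663 0.149 0.002]
greenB [ 0.55   0.178 -0.001]
1447 [-0.08442645  0.56612493  0.81998459] 34.91674849390061 -8.482032999576585 [ 0.60000532 -0.03934136  0.1091655 ]
(array([   0,    1,    5,   58,  505,  890,  148,  896, 1229,  244,  161,
         65,  159,   75,   63,   45,   38,   28,   41,  240,  130,    0,
          0,    0,    0]), array([-4.00000000e-02, -3.50000000e-02, -3.00000000e-02, -2.50000000e-02,
       -2.00000000e-02, -1.50000000e-02, -1.00000000e-02, -5.00000000e-03,
       -2.08166817e-17,  5.00000000e-03,  1.00000000e-02,  1.50000000e-02,
        2.00000000e-02,  2.50000000e-02,  3.00000000e-02,  3.50000000e-02,
        4.00000000e-02,  4.50000000e-02,  5.00000000e-02,  5.50000000e-02,
        6.00000000e-02,  6.50000000e-02,  7.00000000e-02,  7.50000000e-02,
        8.00000000e-02,  8.50000000e-02]))
[[ 0.001 -0.963 -0.268  0.074]
 [ 1.     0.     0.001  0.001]
 [-0.001 -0.268  0.963 -0.143]
 [ 0.     0.     0.     1.   ]] [[ 8.92116439e-01 -4.51805555e-01  4.01352883e-06]
 [-4.51805555e-01 -8.92116439e-01  1.23848625e-05]
 [-2.01501463e-06 -1.28620741e-05 -1.00000000e+00]]
```

Call:
drive_tool(rows=[[100,20,-36,0,0,0,0],[100,20,-36,0,0,0,0],[100,20,-36,0,0,0,0],[100,20,-36,10,0,0,0],[100,20,-36,10,0,0,0]])

```text
time_s: 1.62
tcp_pos: [0.382, 0.3767, 0.261]
ee_rot: [[0.892, -0.451, -0.001], [-0.451, -0.892, -0.001], [0.0, 0.001, -1.0]]
wrist_force: [0.9, -0.6, 0.5]
gripper_width: 1.004
gripper_force: 0.0
```

Call:
drive_tool(rows=[[100,14,-34,6,0,0,0],[100,14,-34,6,0,0,0],[100,14,-34,6,0,0,0],[100,14,-34,6,0,0,0],[100,0,0,0,0,0,0]])

```text
time_s: 2.03
tcp_pos: [0.4392, 0.2385, 0.287]
ee_rot: [[0.89, -0.457, 0.002], [-0.457, -0.89, 0.001], [0.002, -0.002, -1.0]]
wrist_force: [0.6, 0.8, -0.1]
gripper_width: 1.0
gripper_force: 0.0
```

Run:
```python
from h import *
import pickle
s=sense();c=capture("wrist");pickle.dump((s,c),open("w1.pkl","wb"));save(c,"w1.png");W=cloud(c,s)
print(s["tcp_pos"])
for l in["lock_pin","awl","pin_block"]:
    for m in masks_of(l,c)[:3]:
        w=W[m["region"]];print(l,round(m["p"],2),np.round(m["xy"]),m["region"].sum(),np.round(np.nanmedian(w,0),4),np.round(np.nanpercentile(w[:,2],98),3))
```

```text
[0.43923665 0.23846236 0.28700949]
lock_pin 0.97 [304. 155.] 514 [0.4929 0.2293 0.0823] 0.084
lock_pin 0.96 [243.   5.] 396 [0.6313 0.221  0.0174] 0.021
lock_pin 0.88 [390.  81.] 1180 [0.5137 0.1266 0.0181] 0.023
awl 0.91 [248. 188.] 574 [0.4913 0.2877 0.0886] 0.092
pin_block 0.58 [274. 169.] 4441 [0.4926 0.2587 0.0498] 0.051
```

Call:
drive_tool(rows=[[100,20,-35,5,0,0,0],[100,20,-35,5,0,0,0],[100,20,-35,5,0,0,0],[100,20,-35,5,0,0,0],[100,20,-35,5,0,0,0]])

```text
time_s: 2.65
tcp_pos: [0.5383, 0.0678, 0.3101]
ee_rot: [[0.894, -0.449, -0.0], [-0.449, -0.894, -0.0], [-0.0, 0.0, -1.0]]
wrist_force: [0.4, 1.1, 0.1]
gripper_width: 1.002
gripper_force: 0.0
```

Run:
```python
from h import *
import pickle
s=sense();c=capture("wrist");pickle.dump((s,c),open("w2.pkl","wb"));save(c,"w2.png")
print(s["tcp_pos"],s["joint_velocities"])
```

```text
[0.53828694 0.06775057 0.31010569] [-54.17305431  16.35716912  29.12130727   0.15311323 -12.43260011
  53.54039989]
```

View pics/w1.png

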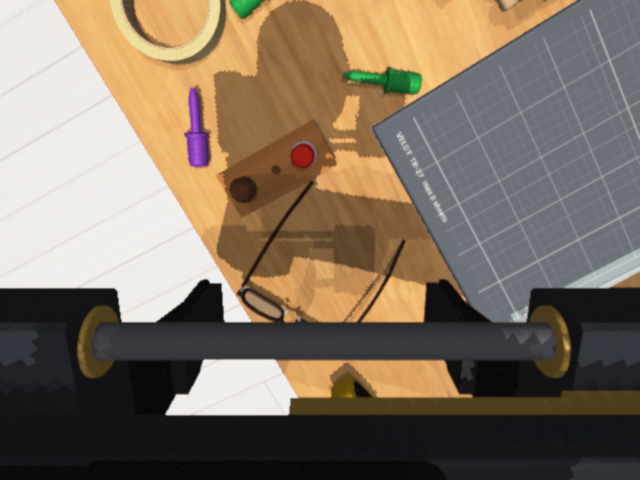

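View pics/w2.png

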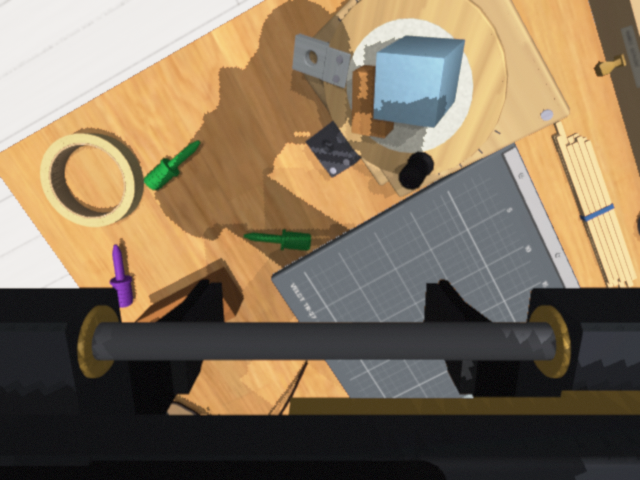

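The first wrist picture shows the red pin at (304,155), the awl at (243,189), and the green and purple look-alikes lying loose. The second shows the fork at (333,150), the knob at (415,170), the tongue with its hole at (315,57) and the tower at (420,80). Next I fit the stage pose.

```bash
cat > fit.py <<'E'
from h import *
import pickle
from scipy.optimize import least_squares
S=np.radians(35)
def bedR(yaw):
    c,s=np.cos(yaw),np.sin(yaw);x=np.array([c,s,0]);y=np.array([-s,c,0]);z=np.array([0,0,1.])
    return np.stack([x*np.cos(S)+z*np.sin(S),y,z*np.cos(S)-x*np.sin(S)],1)
E
python3 - <<'E'
from fit import *
s,c=pickle.load(open("w2.pkl","rb"));s2=sense();cw=capture("wrist");pickle.dump((s2,cw),open("w3.pkl","wb"))
ct=capture("top");pickle.dump((s,ct),open("t1.pkl","wb"))
for nm,C,st in[("w2",c,s),("w3",cw,s2),("top",ct,None)]:
    W=cloud(C,st);m=(W[...,0]>.48)&(W[...,0]<.74)&(W[...,1]>-.2)&(W[...,1]<.07)&(W[...,2]>.03)
    if nm!="top": m[280:]=False
    P=W[m];
    # plane at slope 35: search yaw maximizing peaks for the disc face
    best=(0,)
    for yaw in np.radians(np.arange(-95,-70,.25)):
        h=P@bedR(yaw)[:,2];H,e=np.histogram(h,np.arange(h.min(),h.max(),.0015));i=H.argmax()
        if H[i]>best[0]:best=(H[i],yaw,e[i]+.00075)
    _,yaw,h0=best;R=bedR(yaw);Q=P@R;k=abs(Q[:,2]-h0)<.004
    A=P[k];mu=A.mean(0);n=np.linalg.svd(A-mu,full_matrices=False)[2][2];n*=np.sign(n[2])
    yaw2=np.arctan2(-n[1],-n[0]);print(nm,"yaw",np.degrees(yaw),"svd",np.degrees(yaw2),"tilt",np.degrees(np.arccos(n[2])))
    R=bedR(yaw2);Q=P@R;h0=np.median(A@R[:,2])
    H,e=np.histogram(Q[:,2]-h0,np.arange(-.03,.07,.002));print("h0",h0,[(round(float(a),3),int(b)) for a,b in zip(e,H) if b>150])
    D=Q[abs(Q[:,2]-h0)<.003][:,:2]
    # circle fit of outer points
    hull=cv2.convexHull(D.astype(np.float32))[:,0]
    r=least_squares(lambda p:np.hypot(*(hull-p[:2]).T)-.075,[*np.median(D,0)],loss="soft_l1",f_scale=.001)
    cen=r.x;ax=R@np.array([*cen,h0-.014]);print("circle",cen,"axis pt",ax.round(4),"res mm",(r.fun*1e3).round(1)[:40])
    # knob & fork & tongue in bed coords
    L=(P-ax)@R
    for lab,box in dict(fork=(-.125,-.06,-.03,.03,.021,.028)).items():
        w=L[(L[:,0]>box[0])&(L[:,0]<box[1])&(L[:,1]>box[2])&(L[:,1]<box[3])&(L[:,2]>box[4])&(L[:,2]<box[5])]
        print(lab,len(w),w.min(0).round(4),w.max(0).round(4),np.median(w,0).round(4))
    for m in masks_of("turn_knob",C)[:2]:
        w=W[m["region"]];w=(w[~np.isnan(w[:,0])]-ax)@R;t=w[w[:,2]>.044]
        if len(t):print("knob",m["p"],m["xy"],len(w),np.median(t,0).round(4),len(t))
E
```

```text
w2 yaw -80.5 svd -80.70437649549329 tilt 34.783117520803785
h0 0.010643661815989762 [(-0.018, 359), (-0.016, 4663), (-0.014, 2603), (-0.004, 268), (-0.002, 9043), (0.0, 8496), (0.002, 855), (0.004, 299), (0.006, 190), (0.008, 917), (0.01, 589), (0.02, 681), (0.022, 1148), (0.03, 168), (0.032, 319), (0.034, 178), (0.056, 1641), (0.058, 2877)]
circle [0.16972852 0.585764  ] axis pt [ 0.6008 -0.0445  0.0946] res mm [  0.8   0.8   0.8   0.7   0.7   0.3  -1.   -5.2  -9.8 -10.3  -6.8  -1.6
  -1.   -0.4  30.2  30.1  29.7  29.7  29.8  19.1  18.8  17.8  -0.8  -0.5
  -0.8  -0.5  -0.6  -0.5  -0.1  -0.1  -0.4   0.3   0.1   0.5   0.1   0.5
   0.6   0.3   0.7   0.8]
fork 1367 [-0.105  -0.0279  0.0211] [-0.0692  0.0156  0.0274] [-0.0855 -0.0069  0.0237]
knob 0.81 [413.3, 80.0] 28264 [0.0305 0.0024 0.0719] 6150
knob 0.62 [365.7, 108.4] 1841 [-0.0006  0.0034  0.0722] 10
w3 yaw -81.25 svd -80.76087040510428 tilt 34.76562214259166
h0 0.010978609231870955 [(-0.018, 421), (-0.016, 4745), (-0.014, 2693), (-0.004, 286), (-0.002, 9136), (0.0, 8582), (0.002, 865), (0.004, 286), (0.006, 190), (0.008, 923), (0
[... 448 characters left out ...]
-0.0856 -0.0073  0.0237]
knob 0.66 [407.7, 83.9] 27913 [0.0305 0.0025 0.0719] 6006
top yaw -79.25 svd -80.1260931628487 tilt 34.760537728240216
h0 0.00839998447301888 [(-0.018, 233), (-0.016, 369), (-0.014, 333), (-0.012, 178), (-0.004, 213), (-0.002, 381), (0.0, 383), (0.002, 222)]
circle [0.17552926 0.58480375] axis pt [ 0.6013 -0.0445  0.0961] res mm [ 1.8  0.6  0.7  0.5 -0.3 -0.2 -0.4 -0.6 -0.6 -0.4 -0.6 28.6 29.6 28.
 91.3 -0.  -0.2 -0.1  0.  -0.  -0.5  1.5  1.5  1.2]Traceback (most recent call last):
  File "<stdin>", line 27, in <module>
    return umr_minimum(a, axis, None, out, keepdims, initial, where)
ValueError: zero-size array to reduction operation minimum which has no identity
```

Run:
```python
from fit import *
yaw=np.radians(-80.75);R=bedR(yaw);ax=np.array([.601,-.0445,.095])
print("R",R.round(4).tolist())
for f in["w2","w3"]:
    s,C=pickle.load(open(f+".pkl","rb"));W=cloud(C,s);W[280:]=np.nan;L=((W-ax)@R).reshape(-1,3);L=L[~np.isnan(L[:,0])]
    r=np.hypot(L[:,0],L[:,1]);a=np.degrees(np.arctan2(L[:,1],L[:,0]))
    k=(L[:,2]>.044)&(L[:,2]<.053)&(r>.045)&(r<.08)&(a<-40)&(a>-150)
    w=L[k];print(f,"knob top",k.sum(),w.min(0).round(4),w.max(0).round(4),np.median(w,0).round(4))
    m=(w.min(0)+w.max(0))/2;print("angle",np.degrees(np.arctan2(m[1],m[0])),np.hypot(m[0],m[1]))
    # tongue: beyond the rim
    k=(r>.08)&(L[:,2]>.008)&(L[:,2]<.03)&(a>90)&(a<170);w=L[k];print("tongue",k.sum(),np.median(a[k]),np.median(w,0).round(4),w.min(0).round(4),w.max(0).round(4))
for f in["w1","t1"]:
    s,C=pickle.load(open(f+".pkl","rb"));W=cloud(C,s)
    im=C["frame"].astype(int);red=(im[...,0]>110)&(im[...,1]<60)&(im[...,2]<70)
    k=red&(abs(W[...,0]-.493)<.05)&(abs(W[...,1]-.23)<.05)&(W[...,2]>.055);w=W[k]
    top=w[w[:,2]>np.median(w[:,2])-.004];print(f,"pin",k.sum(),np.median(w,0).round(4),((top.min(0)+top.max(0))/2).round(4),top.min(0).round(4),top.max(0).round(4))
s,C=pickle.load(open("w1.pkl","rb"));W=cloud(C,s);k=(abs(W[...,2]-.05)<.003)&(abs(W[...,0]-.493)<.06)&(abs(W[...,1]-.258)<.08)
print("block",cv2.minAreaRect((W[k][:,:2]*1000).astype(np.float32)),np.median(W[k][:,2]))
k=(W[...,2]>.053)&(abs(W[...,0]-.493)<.03)&(abs(W[...,1]-.23)<.02);w=W[k];print("collar+pin",w.min(0),w.max(0))
# collar slice
k=(W[...,2]>.0525)&(W[...,2]<.057)&(abs(W[...,0]-.493)<.03)&(abs(W[...,1]-.23)<.02);print("collar",k.sum(),W[k].min(0) if k.any() else 0,W[k].max(0) if k.any() else 0)
```

```text
R [[0.1317, 0.987, -0.0922], [-0.8085, 0.1607, 0.5661], [0.5736, 0.0, 0.8192]]
w2 knob top 397 [-0.0316 -0.0686  0.044 ] [-0.0115 -0.0491  0.0492] [-0.0204 -0.0582  0.0471]
angle -110.12650677097287 0.06269733467785635
tongue 5584 149.16824150134283 [-0.1904  0.092   0.0169] [-0.2125  0.0142  0.008 ] [-0.0385  0.1719  0.03  ]
w3 knob top 390 [-0.0306 -0.0683  0.044 ] [-0.012  -0.0491  0.049 ] [-0.0203 -0.0583  0.0471]
angle -109.91889327845664 0.06247938360949113
tongue 5481 149.22301665772034 [-0.1906  0.0919  0.017 ] [-0.2129  0.0144  0.008 ] [-0.0383  0.1717  0.03  ]
w1 pin 420 [0.4932 0.2301 0.0825] [0.493  0.2305 0.0823] [0.4839 0.2211 0.0791] [0.502  0.2399 0.0855]
  return _methods._mean(a, axis=axis, dtype=dtype,
  ret = ret.dtype.type(ret / rcount)
  ret = um.true_divide(
Traceback (most recent call last):
ValueError: zero-size array to reduction operation minimum which has no identity
```

```bash
cat > plan.py <<'E'
from fit import *
from scipy.spatial.transform import Rotation as Ro
yaw=np.radians(-80.75);R=bedR(yaw);ax=np.array([.601,-.0445,.095])
def bed(*p): return ax+R@np.array(p)
def knobpose(ang,h):
    a=np.radians(ang);y=R@np.array([-np.sin(a),np.cos(a),0]);z=-R[:,2];x=np.cross(y,z)
    return bed(.063*np.cos(a),.063*np.sin(a),h),np.stack([x,y,z],1)
def delta(p,T,s=None):
    s=s or sense();d=(p-np.array(s["tcp_pos"]))*1000
    w=Ro.from_matrix(T@np.array(s["ee_rot"]).T).as_rotvec();print("shift mm",d.round(1),"rotvec",w.round(3),"rows",max(np.linalg.norm(d)/41.7,np.linalg.norm(w)/.125).round(2))
E
python3 - <<'E'
from plan import *
s=sense();print(np.round(s["joints"],1),s["tcp_pos"],s["time_s"])
for h in(.11,.04):
    p,T=knobpose(-110,h);print(h,p.round(4));delta(p,T,s)
print("z'",R[:,2].round(3),"fork",bed(-.088,0,.024).round(4))
E
```

```text
[ 24.4  11.5  -4.6  -0.  -74.   38.8] [0.53746792 0.06874467 0.30946504] 2.9
0.11 [0.5296 0.0257 0.1727]
shift mm [  -7.9  -43.1 -136.7] rotvec [-0.612 -0.014  0.272] rows 5.36
0.04 [ 0.536  -0.014   0.1154]
shift mm [  -1.4  -82.7 -194.1] rotvec [-0.612 -0.014  0.272] rows 5.36
z' [-0.092  0.566  0.819] fork [0.5872 0.0402 0.0642]
```

Call:
drive_tool(rows=[[45,-1,-7,-20,-0.102,-0.002,0.045],[45,-1,-7,-20,-0.102,-0.002,0.045],[45,-1,-7,-20,-0.102,-0.002,0.045],[45,-1,-7,-20,-0.102,-0.002,0.045],[45,-2,-7,-20,-0.102,-0.002,0.045]])

```text
time_s: 3.32
tcp_pos: [0.5316, 0.0353, 0.2099]
ee_rot: [[0.966, -0.247, 0.071], [-0.183, -0.855, -0.485], [0.18, 0.456, -0.871]]
wrist_force: [-0.1, -0.3, -0.4]
gripper_width: 0.705
gripper_force: 0.0
```

Call:
drive_tool(rows=[[45,-2,-8,-20,-0.102,-0.002,0.045],[45,0,0,-17,0,0,0],[45,0,0,0,0,0,0]])

```text
time_s: 3.57
tcp_pos: [0.5267, 0.0256, 0.1694]
ee_rot: [[0.974, -0.208, 0.086], [-0.123, -0.813, -0.569], [0.189, 0.544, -0.818]]
wrist_force: [0.2, -0.7, -0.8]
gripper_width: 0.498
gripper_force: 0.0
```

Run:
```python
from plan import *
s=sense();print(np.round(s["joints"],1),s["tcp_pos"],s["time_s"])
C=capture("wrist");W=cloud(C,s);L=((W-ax)@R)[:280].reshape(-1,3);L=L[~np.isnan(L[:,0])]
r=np.hypot(L[:,0],L[:,1]);a=np.degrees(np.arctan2(L[:,1],L[:,0]))
k=(L[:,2]>.043)&(L[:,2]<.053)&(r>.045)&(r<.08)&(a<-40)&(a>-150);w=L[k]
if k.any():print(k.sum(),w.min(0).round(4),w.max(0).round(4))
save(C,"w4.png")
delta(*knobpose(-110,.11),s);delta(*knobpose(-110,.04),s)
```

```text
[ 34.4  20.3 -34.   37.3 -58.8  18.8] [0.52668622 0.02564348 0.16939594] 3.5667
1064 [-0.0323 -0.0688  0.043 ] [-0.0122 -0.0486  0.0494]
shift mm [2.9 0.  3.4] rotvec [ 0.004 -0.008 -0.002] rows 0.11
shift mm [  9.4 -39.6 -54. ] rotvec [ 0.004 -0.008 -0.002] rows 1.62
```

View pics/w4.png

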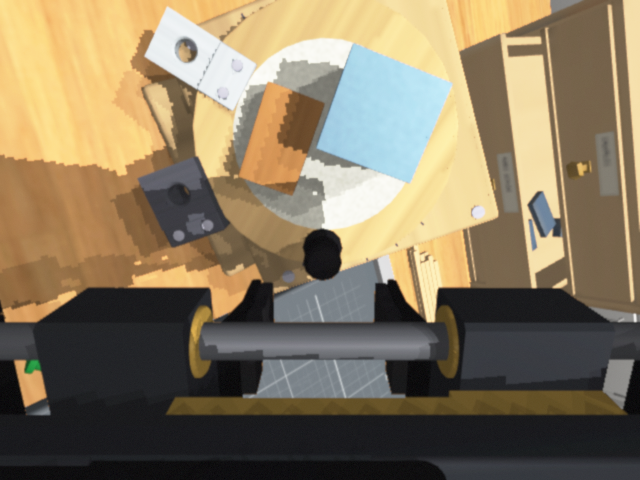

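The picture shows the knob at (322,253), centred between the fingers. The fork's hole is at (180,190) and the tongue's hole at (185,49). Now I descend and grip.

Call:
drive_tool(rows=[[45,3,-13,-18,0,-0.004,0],[45,3,-13,-18,0,-0.004,0],[45,3,-14,-18,0,0,0],[45,0,0,0,0,0,0],[5,0,0,0,0,0,0]])

```text
time_s: 4.03
tcp_pos: [0.5395, -0.0149, 0.1204]
ee_rot: [[0.97, -0.221, 0.099], [-0.128, -0.815, -0.565], [0.205, 0.536, -0.819]]
wrist_force: [-0.4, 0.9, 0.0]
gripper_width: 0.421
gripper_force: 0.0
```

Call:
drive_tool(rows=[[5,0,0,0,0,0,0],[5,0,0,0,0,0,0],[5,0,0,0,0,0,0]])

```text
time_s: 4.28
tcp_pos: [0.54, -0.0135, 0.1206]
ee_rot: [[0.97, -0.22, 0.101], [-0.127, -0.816, -0.564], [0.207, 0.534, -0.82]]
wrist_force: [-0.5, 1.3, 3.3]
gripper_width: 0.238
gripper_force: 29.6
```

Run:
```python
from plan import *
s=sense();L=R.T@(np.array(s["tcp_pos"])-ax);print(L.round(4),np.degrees(np.arctan2(L[1],L[0])),np.hypot(L[0],L[1]),s["time_s"],s["wrist_force"])
a0=-110
prev=knobpose(a0,.04)
for a in np.linspace(-110,-60,9)[1:]:
    n=knobpose(a,.04);print(a,((n[0]-prev[0])*1000).round(1));prev=n
print("rot/row",(R[:,2]*np.radians(6.25)).round(4))
```

```text
[-0.0184 -0.0552  0.0441] -108.42568642881645 0.05821389765134437 4.2833 [-0.47647776  1.29357641  3.27981298]
-103.75 [-1.1 -5.6  3.8]
-97.5 [-0.4 -5.7  3.9]
-91.25 [ 0.4 -5.6  3.9]
-85.0 [ 1.1 -5.5  3.9]
-78.75 [ 1.9 -5.3  3.9]
-72.5 [ 2.6 -5.1  3.8]
-66.25 [ 3.2 -4.8  3.7]
-60.0 [ 3.9 -4.5  3.5]
rot/row [-0.0101  0.0618  0.0894]
```

Call:
drive_tool(rows=[[5,-0.9,-5.2,3.6,-0.0101,0.0618,0.0894],[5,-0.2,-5.3,3.6,-0.0101,0.0618,0.0894],[5,0.5,-5.2,3.6,-0.0101,0.0618,0.0894],[5,1.1,-5.1,3.6,-0.0101,0.0618,0.0894]])

```text
time_s: 4.62
tcp_pos: [0.5408, -0.0343, 0.135]
ee_rot: [[0.971, 0.217, 0.102], [0.236, -0.793, -0.562], [-0.041, 0.569, -0.821]]
wrist_force: [1.1, 2.4, 0.5]
gripper_width: 0.236
gripper_force: 30.0
```

Run:
```python
from plan import *
s=sense();L=R.T@(np.array(s["tcp_pos"])-ax);print(L.round(4),np.degrees(np.arctan2(L[1],L[0])),np.hypot(L[0],L[1]),s["time_s"],s["wrist_force"],s["gripper_width"],np.round(s["joints"],1))
print((R.T@np.array(s["ee_rot"])).round(3))
```

```text
[ 0.0068 -0.0578  0.0441] -83.28963993497975 0.05816844744454525 4.6167 [1.12828648 2.38412345 0.48478977] 0.23631908851729544 [ 26.2  21.9 -39.1  45.8 -50.   41.5]
[[-0.086  0.996 -0.003]
 [ 0.996  0.086  0.01 ]
 [ 0.01  -0.002 -1.   ]]
```

Call:
drive_tool(rows=[[5,1.8,-4.9,3.6,-0.0101,0.0618,0.0894],[5,2.5,-4.7,3.5,-0.0101,0.0618,0.0894],[5,3.1,-4.4,3.4,-0.0101,0.0618,0.0894],[5,3.7,-4.1,3.2,-0.0101,0.0618,0.0894],[5,0,0,0,0,0,0]])

```text
time_s: 5.03
tcp_pos: [0.5514, -0.051, 0.1477]
ee_rot: [[0.789, 0.606, 0.101], [0.549, -0.623, -0.557], [-0.275, 0.495, -0.824]]
wrist_force: [-4.9, 11.0, 0.0]
gripper_width: 0.235
gripper_force: 30.0
```

Call:
drive_tool(rows=[[5,1.2,-1.2,0.9,-0.002,0.011,0.016],[5,0,0,0,0,0,0]])

```text
time_s: 5.2
tcp_pos: [0.5514, -0.0511, 0.1476]
ee_rot: [[0.779, 0.619, 0.1], [0.56, -0.614, -0.556], [-0.283, 0.489, -0.825]]
wrist_force: [-12.4, 19.6, 2.6]
gripper_width: 0.233
gripper_force: 30.0
```

Run:
```python
from plan import *
s=sense();L=R.T@(np.array(s["tcp_pos"])-ax);print(L.round(4),np.degrees(np.arctan2(L[1],L[0])),np.hypot(L[0],L[1]),s["time_s"],s["gripper_width"])
print("force bed",(R.T@np.array(s["wrist_force"])).round(1))
```

```text
[ 0.029  -0.05    0.0439] -59.89894106582199 0.05778893144489678 5.2 0.23282445999785736
force bed [-15.9  -9.1  14.4]
```

Call:
drive_tool(rows=[[45,0,0,0,0,0,0],[45,0,0,0,0,0,0],[45,0,0,0,0,0,0],[45,-2,13,19,0,0,0],[45,-2,13,19,0,0,0]])

```text
time_s: 5.62
tcp_pos: [0.5465, -0.03, 0.1862]
ee_rot: [[0.78, 0.619, 0.092], [0.553, -0.613, -0.564], [-0.293, 0.491, -0.82]]
wrist_force: [1.2, 0.1, -0.8]
gripper_width: 0.434
gripper_force: 0.0
```

Call:
drive_tool(rows=[[45,-2,13,19,0,0,0],[45,0,20,30,0,0,-0.12],[45,0,20,20,0,0,-0.12],[45,0,0,0,0,0,0]])

```text
time_s: 5.95
tcp_pos: [0.5502, 0.0282, 0.2602]
ee_rot: [[0.893, 0.449, -0.032], [0.355, -0.745, -0.565], [-0.277, 0.493, -0.824]]
wrist_force: [0.5, 0.3, 0.6]
gripper_width: 0.448
gripper_force: 0.0
```

Run:
```python
from plan import *
s=sense();C=capture("wrist");pickle.dump((s,C),open("w5.pkl","wb"));save(C,"w5.png")
print(s["tcp_pos"],s["time_s"],s["wrist_force"])
W=cloud(C,s);L=((W-ax)@R)[:280].reshape(-1,3);L=L[~np.isnan(L[:,0])]
r=np.hypot(L[:,0],L[:,1]);a=np.degrees(np.arctan2(L[:,1],L[:,0]))
k=(L[:,2]>.043)&(L[:,2]<.053)&(r>.045)&(r<.08)&(a<-20)&(a>-150);w=L[k]
if k.any():print(k.sum(),w.min(0).round(4),w.max(0).round(4))
print("fork hole px",proj(C,bed(-.088,0,.024),s).round(1))
```

```text
[0.5501611  0.0281946  0.26018425] 5.95 [0.4540144  0.33168152 0.56335262]
592 [ 0.0221 -0.0642  0.043 ] [ 0.042  -0.0436  0.0492]
fork hole px [193.   99.1]
```

View pics/w5.png

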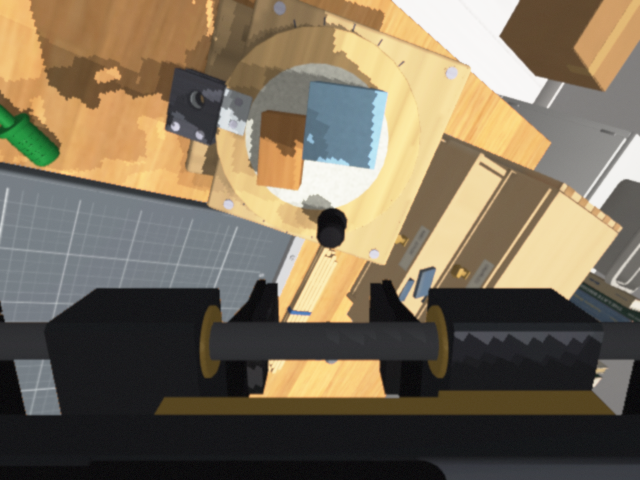

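The picture shows the tongue in the fork, with the hole at (197,99). The knob reads about -60° from x', so the turntable is home. Next is the pin.

```bash
cat >> plan.py <<'E'
TP=np.stack([[.1607,-.987,0],[-.987,-.1607,0],[0,0,-1.]],1)
TF=np.stack([R[:,0],-R[:,1],-R[:,2]],1)
E
python3 - <<'E'
from plan import *
from scipy.spatial.transform import Rotation as Ro
delta(np.array([.493,.19,.20]),TP)
print(np.linalg.det(TP),np.linalg.det(TF),Ro.from_matrix(TF@TP.T).as_rotvec())
for f in["w4","w5"]:
    pass
s,C=pickle.load(open("w5.pkl","rb"));u,v=193,99
g=cv2.cvtColor(C["frame"],cv2.COLOR_RGB2GRAY);save(C,"w5c.png",(150,55,270,155),6)
E
```

```text
shift mm [-55.1 163.8 -57.6] rotvec [ 0.38  -0.587 -1.804] rows 15.48
0.99999349 1.0 [-6.02923862e-01 -9.81792045e-02  4.12633821e-05]
```

View pics/w5c.png

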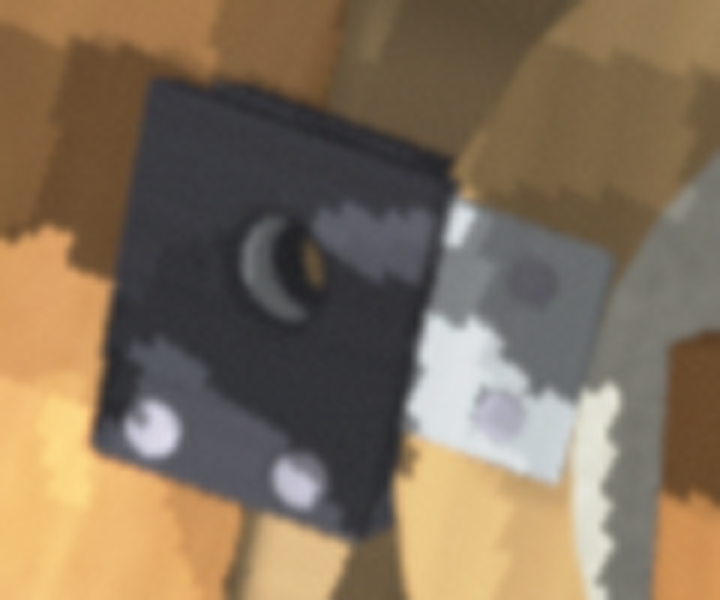

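The crop shows the fork's hole mouth at image (197,99.7), with the tongue's hole lined up below it. I refine the hole position after moving on to the pin.

Call:
drive_tool(rows=[[80,-3.4,10,0,0.0238,-0.0367,-0.1128],[80,-3.4,10,0,0.0238,-0.0367,-0.1128],[80,-3.4,10,0,0.0238,-0.0367,-0.1128],[80,-3.4,10,0,0.0238,-0.0367,-0.1128],[80,-3.4,10,0,0.0238,-0.0367,-0.1128]])

```text
time_s: 6.42
tcp_pos: [0.5276, 0.0732, 0.2542]
ee_rot: [[0.98, -0.114, -0.165], [-0.173, -0.898, -0.404], [-0.102, 0.424, -0.9]]
wrist_force: [-0.1, 0.3, 0.6]
gripper_width: 0.739
gripper_force: 0.0
```

Call:
drive_tool(rows=[[80,-3.4,10,-4,0.0238,-0.0367,-0.1128],[80,-3.4,10,-4,0.0238,-0.0367,-0.1128],[80,-3.4,10,-4,0.0238,-0.0367,-0.1128],[80,-3.4,10,-4,0.0238,-0.0367,-0.1128],[80,-3.4,10,-4,0.0238,-0.0367,-0.1128]])

```text
time_s: 6.83
tcp_pos: [0.5107, 0.1229, 0.2341]
ee_rot: [[0.743, -0.649, -0.162], [-0.669, -0.717, -0.196], [0.011, 0.254, -0.967]]
wrist_force: [-0.6, 0.7, 0.0]
gripper_width: 0.802
gripper_force: 0.0
```

Call:
drive_tool(rows=[[80,-3.4,10,-5,0.0238,-0.0367,-0.1128],[80,-3.4,10,-5,0.0238,-0.0367,-0.1128],[80,-3.4,10,-5,0.0238,-0.0367,-0.1128],[80,-3.4,10,-5,0.0238,-0.0367,-0.1128],[80,-3.4,10,-5,0.0238,-0.0367,-0.1128]])

```text
time_s: 7.25
tcp_pos: [0.4937, 0.1727, 0.2092]
ee_rot: [[0.266, -0.963, -0.037], [-0.964, -0.265, -0.018], [0.008, 0.04, -0.999]]
wrist_force: [0.5, 0.5, -0.1]
gripper_width: 0.802
gripper_force: 0.0
```

Call:
drive_tool(rows=[[80,-4,10,-10,0.0238,-0.0367,-0.1128],[80,0,0,0,0,0,0]])

```text
time_s: 7.42
tcp_pos: [0.4872, 0.182, 0.198]
ee_rot: [[0.16, -0.987, -0.005], [-0.987, -0.16, 0.005], [-0.006, 0.004, -1.0]]
wrist_force: [-0.6, -0.1, -0.3]
gripper_width: 0.8
gripper_force: 0.0
```

Run:
```python
from plan import *
def hit(C,s,uv,zp):
    Rc,o=cam2w(C,s);d=Rc@np.array([(uv[0]-C["cx"])/C["fx"],(uv[1]-C["cy"])/C["fy"],1]);o=R.T@(o-ax);d=R.T@d
    return o+d*(zp-o[2])/d[2]
s,C=pickle.load(open("w5.pkl","rb"))
for n,p in dict(hole=(282,268),c1=(153,78),c2=(450,183),c3=(95,443),c4=(368,537)).items():
    print(n,(hit(C,s,(150+p[0]/6-.42,55+p[1]/6-.42),.024)*1000).round(1))
s=sense();print(s["tcp_pos"],s["time_s"],np.round(s["joints"],1));C=capture("wrist");pickle.dump((s,C),open("w6.pkl","wb"));save(C,"w6.png");W=cloud(C,s)
delta(np.array([.493,.2303,.075]),TP,s)
for l in["lock_pin"]:
    for m in masks_of(l,C)[:3]:
        w=W[m["region"]];t=w[w[:,2]>.0795];print(m["p"],np.round(m["xy"]),np.nanmedian(w,0).round(4),((t.min(0)+t.max(0))/2).round(4) if len(t) else 0)
```

```text
hole [-85.6   0.7  24. ]
c1 [-103.8   15.7   24. ]
c2 [-69.3  16.   24. ]
c3 [-102.7  -25.9   24. ]
c4 [-69.2 -25.7  24. ]
[0.48723265 0.18204043 0.19803594] 7.4167 [ 38.1  14.1 -17.6  -0.5 -58.3 -28.7]
shift mm [   5.8   48.3 -123. ] rotvec [-0.005 -0.005  0.001] rows 3.17
0.88 [134. 214.] [0.6397 0.2009 0.0173] 0
0.85 [301. 141.] [0.5132 0.1238 0.0181] 0
0.67 [305. 296.] [0.4928 0.2254 0.0799] [0.4923 0.2303 0.082 ]
```

View pics/w6.png

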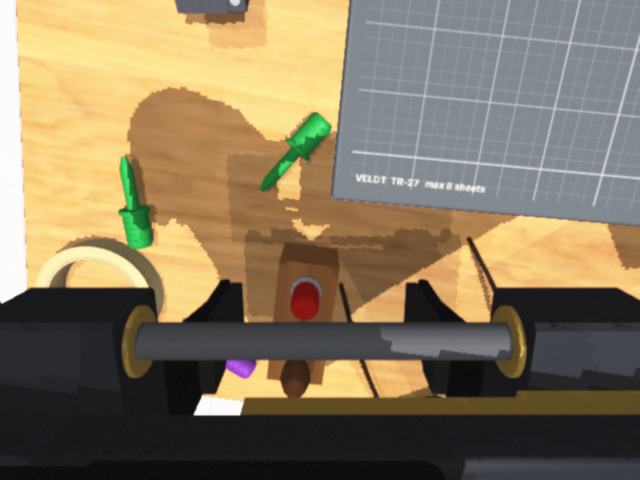

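The picture shows the red pin at (305,300) and the awl at (296,378) behind it. The fingers will close across the block, clear of the awl.

Call:
drive_tool(rows=[[60,2.5,24,0,0,0,0],[60,2.5,24,0,-0.005,-0.005,0],[60,0,0,-40,0,0,0],[60,0,0,-40,0,0,0],[60,0,0,0,0,0,0]])

```text
time_s: 7.93
tcp_pos: [0.4915, 0.2284, 0.1132]
ee_rot: [[0.162, -0.987, -0.009], [-0.987, -0.162, -0.007], [0.005, 0.01, -1.0]]
wrist_force: [-1.3, -0.8, -1.3]
gripper_width: 0.61
gripper_force: 0.0
```

Call:
drive_tool(rows=[[60,0,0,0,0,0,0]])

```text
time_s: 8.02
tcp_pos: [0.4952, 0.2304, 0.119]
ee_rot: [[0.164, -0.987, 0.001], [-0.987, -0.164, -0.002], [0.002, -0.0, -1.0]]
wrist_force: [-0.0, -0.0, 0.8]
gripper_width: 0.601
gripper_force: 0.0
```

Call:
drive_tool(rows=[[60,-2.5,0,-15,0,0,0],[60,0,0,-15,0,0,0],[60,0,0,-13,0,0,0],[60,0,0,0,0,0,0],[60,0,0,0,0,0,0]])

```text
time_s: 8.43
tcp_pos: [0.4945, 0.2321, 0.0793]
ee_rot: [[0.163, -0.987, 0.007], [-0.987, -0.163, 0.003], [-0.002, -0.008, -1.0]]
wrist_force: [0.4, -0.9, 0.7]
gripper_width: 0.603
gripper_force: 0.0
```

Call:
drive_tool(rows=[[60,-1,-1,-3,0,0,0],[5,0,0,0,0,0,0],[5,0,0,0,0,0,0],[5,0,0,0,0,0,0],[5,0,0,0,0,0,0]])

```text
time_s: 8.85
tcp_pos: [0.4922, 0.2308, 0.0747]
ee_rot: [[0.163, -0.987, 0.005], [-0.987, -0.163, 0.003], [-0.002, -0.006, -1.0]]
wrist_force: [0.5, -0.9, -0.4]
gripper_width: 0.384
gripper_force: 0.0
```

Call:
drive_tool(rows=[[5,0,0,0,0,0,0],[5,0,0,0,0,0,0]])

```text
time_s: 9.02
tcp_pos: [0.492, 0.2308, 0.0743]
ee_rot: [[0.162, -0.987, 0.005], [-0.987, -0.162, 0.002], [-0.002, -0.005, -1.0]]
wrist_force: [-0.3, 0.1, -0.1]
gripper_width: 0.225
gripper_force: 0.1
```

Call:
drive_tool(rows=[[5,0,0,0,0,0,0],[5,0,0,0,0,0,0],[5,0,0,20,0,0,0],[5,0,0,30,0,0,0],[5,0,0,40,0,0,0]])

```text
time_s: 9.43
tcp_pos: [0.4904, 0.2295, 0.1624]
ee_rot: [[0.162, -0.987, -0.001], [-0.987, -0.162, -0.002], [0.002, 0.002, -1.0]]
wrist_force: [0.9, 0.8, -0.7]
gripper_width: 0.222
gripper_force: 30.0
```

Call:
drive_tool(rows=[[5,0,0,40,0,0,0],[5,0,0,40,0,0,0],[5,0,0,0,0,0,0]])

```text
time_s: 9.68
tcp_pos: [0.4958, 0.2328, 0.2534]
ee_rot: [[0.164, -0.986, 0.02], [-0.986, -0.164, 0.011], [-0.008, -0.021, -1.0]]
wrist_force: [0.8, 0.6, 0.1]
gripper_width: 0.222
gripper_force: 30.0
```

Run:
```python
from plan import *
s=sense();print(s["time_s"],np.round(s["joints"],1),s["tcp_pos"],s["gripper_force"],s["wrist_force"])
H=(-.0863,.0005)
delta(bed(H[0],H[1],.024+.110),TF,s);print(bed(H[0],H[1],.134).round(4))
```

```text
9.6833 [ 42.3  13.4 -10.4   0.3 -65.  -33. ] [0.49581189 0.23275454 0.25344942] 29.99495047610253 [0.79443473 0.61211282 0.12061456]
shift mm [  82.  -131.5  -98.2] rotvec [-0.614 -0.08  -0.01 ] rows 4.95
[0.5778 0.1012 0.1553]
```

Call:
drive_tool(rows=[[5,13.6,-22,-12,-0.102,-0.0133,0],[5,13.6,-22,-12,-0.102,-0.0133,0],[5,13.6,-22,-14,-0.102,-0.0133,0],[5,13.6,-22,-14,-0.102,-0.0133,0],[5,13.6,-22,-16,-0.102,-0.0133,0]])

```text
time_s: 10.1
tcp_pos: [0.5609, 0.1205, 0.1761]
ee_rot: [[0.146, -0.987, 0.071], [-0.857, -0.162, -0.488], [0.493, 0.011, -0.87]]
wrist_force: [0.5, -0.8, -1.2]
gripper_width: 0.222
gripper_force: 30.0
```

Call:
drive_tool(rows=[[5,13.6,-22,-20,-0.102,-0.0133,-0.01],[5,0,0,0,0,0,0],[5,0,0,0,0,0,0],[5,0,0,0,0,0,0]])

```text
time_s: 10.43
tcp_pos: [0.574, 0.0993, 0.1568]
ee_rot: [[0.13, -0.989, 0.075], [-0.807, -0.149, -0.571], [0.576, 0.014, -0.818]]
wrist_force: [0.8, 0.3, 0.3]
gripper_width: 0.221
gripper_force: 30.0
```

Run:
```python
from plan import *
s=sense();C=capture("wrist");pickle.dump((s,C),open("w7.pkl","wb"));save(C,"w7.png")
print(s["time_s"],np.round(s["joints"],1),s["tcp_pos"],s["joint_velocities"].round(1) if hasattr(s["joint_velocities"],"round") else s["joint_velocities"])
H=(-.0863,.0005);delta(bed(*H,.134),TF,s);print((R.T@(np.array(s["tcp_pos"])-ax)).round(4));print((R.T@np.array(s["ee_rot"])).round(4))
s2=sense();print((R.T@(np.array(s2["tcp_pos"])-ax)).round(4))
```

```text
10.4333 [ 38.1  27.5 -23.   33.6 -63.5 -51. ] [0.5739862  0.09933634 0.15684635] [ 0.4 -1.9  1.2  0.3 -0.1 -0.2]
shift mm [ 3.8  1.9 -1.6] rotvec [ 0.005 -0.013  0.011] rows 0.14
[-0.0844 -0.0035  0.1346]
[[ 1.     -0.0016  0.0025]
 [-0.0016 -0.9998 -0.0177]
 [ 0.0025  0.0177 -0.9998]]
[-0.0841 -0.0032  0.1355]
```

View pics/w7.png

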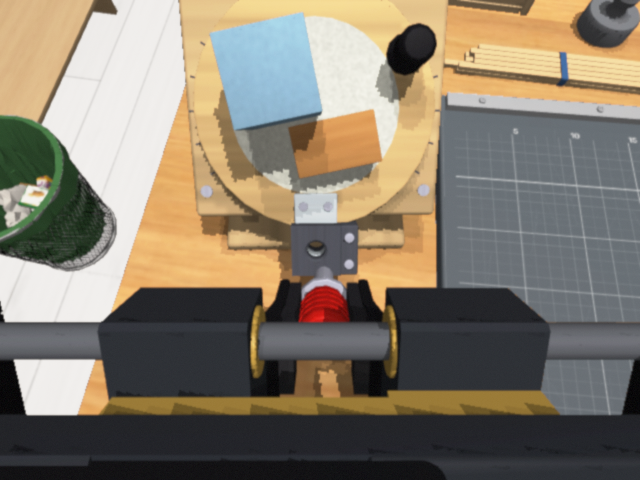

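The picture shows the pin held upright between the fingers, with its collar at (322,290) and its nose pointing at the fork. The fork's hole is at (317,248), a few mm to the side. I rectify the fork face in several views to locate the hole.

```bash
cat > ring.py <<'E'
from plan import *
def rect(C,s,zp=.024,x0=-.115,x1=-.055,y0=-.035,y1=.03,k=8000):
    # rectified image: col = x', row = y'
    nx,ny=int((x1-x0)*k),int((y1-y0)*k)
    cor=np.array([[x0,y0,zp],[x1,y0,zp],[x1,y1,zp],[x0,y1,zp]])
    src=proj(C,ax+cor@R.T,s).astype(np.float32);dst=np.float32([[0,0],[nx,0],[nx,ny],[0,ny]])
    return cv2.warpPerspective(C["frame"],cv2.getPerspectiveTransform(src,dst),(nx,ny),flags=cv2.INTER_CUBIC)
def ring(C,s,guess=(-.086,.0005),rad=.006,win=.005):
    g=cv2.GaussianBlur(cv2.cvtColor(rect(C,s),cv2.COLOR_RGB2GRAY).astype(np.float32),(0,0),4)
    t=np.linspace(0,2*np.pi,72,endpoint=False);res=[]
    for x in np.arange(-win,win,.0003):
        for y in np.arange(-win,win,.0003):
            def smp(r):
                X=(guess[0]+x+r*np.cos(t)+.115)*8000;Y=(guess[1]+y+r*np.sin(t)+.035)*8000
                return cv2.remap(g,X.astype(np.float32)[None],Y.astype(np.float32)[None],cv2.INTER_LINEAR)[0]
            res.append((np.minimum(abs(smp(rad+.0012)-smp(rad-.0012)),25).mean()-.5*smp(rad+.0015).std(),guess[0]+x,guess[1]+y))
    res.sort(reverse=True);b=np.array(res[:8]);return b[0].round(4),b[:,1:].mean(0).round(4)
E
python3 - <<'E'
from ring import *
for f in["w5","w7"]:
    s,C=pickle.load(open(f+".pkl","rb"));print(f,ring(C,s))
    im=rect(C,s);hsv=cv2.cvtColor(im,cv2.COLOR_RGB2HSV);d=((hsv[...,2]<75)).astype(np.uint8)
    d=cv2.morphologyEx(d,cv2.MORPH_CLOSE,np.ones((40,40)));n,l,st,ce=cv2.connectedComponentsWithStats(d);i=1+st[1:,4].argmax();q=st[i]
    print("fork box x'",q[0]/8-115,(q[0]+q[2])/8-115,"y'",q[1]/8-35,(q[1]+q[3])/8-35)
s,C=pickle.load(open("w7.pkl","rb"))
T=np.array(C["T_tool_cam"]);Ti=np.linalg.inv(T)
for z in(.066,.056,.0243,.0203):
    q=Ti@[0,0,z,1];print("pin axis z",z,(q[0]/q[2]*C["fx"]+C["cx"]).round(1),(q[1]/q[2]*C["fy"]+C["cy"]).round(1))
g=C["frame"]
for v in range(256,300,3): print(v,[tuple(int(a) for a in g[v,u]) for u in range(304,345,4)])
E
```

```text
w5 (array([ 1.27155e+01, -8.56000e-02,  9.00000e-04]), array([-0.0853,  0.0009]))
fork box x' -103.875 -67.25 y' -26.0 19.125
w7 (array([ 1.95974e+01, -8.53000e-02, -3.00000e-04]), array([-0.0853, -0.0003]))
fork box x' -92.125 -79.5 y' -7.125 6.375
pin axis z 0.066 323.8 269.0
pin axis z 0.056 323.8 275.4
pin axis z 0.0243 323.9 300.5
pin axis z 0.0203 323.9 304.3
256 [(84, 85, 94), (80, 81, 89), (76, 78, 83), (116, 119, 122), (64, 65, 70), (76, 76, 82), (85, 87, 95), (84, 84, 93), (84, 84, 93), (77, 79, 85), (83, 84, 92)]
259 [(84, 85, 94), (85, 85, 93), (85, 86, 95), (81, 82, 88), (86, 87, 95), (83, 83, 90), (84, 85, 93), (84, 85, 93), (83, 84, 92), (79, 80, 87), (83, 84, 92)]
262 [(85, 86, 94), (84, 83, 92), (84, 84, 93), (84, 84, 92), (84, 85, 94), (82, 83, 91), (84, 85, 93), (85, 86, 94), (83, 85, 93), (78, 79, 87), (116, 116, 126)]
265 [(84, 85, 94), (83, 84, 92), (83, 83, 92), (83, 84, 91), (86, 86, 95), (91, 92, 99), (86, 86, 95), (84, 86, 94), (83, 85, 94), (78, 79, 86), (133, 132, 143)]
268 [(84, 83, 92), (85, 85, 93), (84, 84, 93), (84, 84, 92), (116, 115, 125), (134, 133
[... 1158 characters left out ...]
)]
289 [(173, 171, 184), (194, 192, 205), (141, 91, 99), (155, 20, 17), (179, 27, 21), (176, 22, 16), (174, 21, 21), (161, 23, 20), (155, 92, 99), (197, 195, 210), (113, 113, 121)]
292 [(162, 160, 173), (126, 74, 78), (180, 23, 19), (151, 21, 14), (153, 18, 16), (159, 21, 17), (155, 20, 15), (167, 22, 19), (182, 26, 22), (178, 154, 166), (120, 119, 128)]
295 [(125, 112, 120), (176, 23, 18), (149, 23, 18), (173, 23, 19), (183, 24, 17), (176, 23, 18), (171, 21, 20), (191, 28, 20), (158, 22, 17), (170, 34, 32), (117, 112, 122)]
298 [(151, 54, 57), (152, 15, 12), (154, 19, 15), (148, 18, 15), (164, 23, 18), (172, 25, 19), (165, 20, 18), (156, 21, 17), (168, 23, 16), (151, 17, 12), (113, 67, 72)]
```

Run:
```python
from ring import *
delta(bed(-.0855,.0,.110),TF)
```

```text
shift mm [  5.4 -12.8 -21.7] rotvec [ 0.003 -0.011  0.011] rows 0.62
```

Call:
drive_tool(rows=[[5,2.7,-6.4,-10.8,0.003,-0.011,0.011],[5,2.7,-6.4,-10.8,0,0,0],[5,0,0,0,0,0,0],[5,0,0,0,0,0,0],[5,0,0,0,0,0,0]])

```text
time_s: 10.9
tcp_pos: [0.5797, 0.0869, 0.1364]
ee_rot: [[0.132, -0.987, 0.092], [-0.808, -0.161, -0.567], [0.575, 0.0, -0.818]]
wrist_force: [0.3, 0.5, -0.5]
gripper_width: 0.22
gripper_force: 30.0
```

Run:
```python
from ring import *
s=sense();C=capture("wrist");pickle.dump((s,C),open("w8.pkl","wb"))
L=R.T@(np.array(s["tcp_pos"])-ax);print(s["time_s"],L.round(4),"rot",(R.T@np.array(s["ee_rot"])).round(3).tolist())
print(ring(C,s,(-.0855,0)))
delta(bed(-.0855,0,.110),TF,s)
print("hole px",proj(C,bed(-.0855,0,.024),s),"nose px",proj(C,np.array(s["tcp_pos"])+np.array(s["ee_rot"])[:,2]*.066,s))
```

```text
10.9 [-8.530e-02  1.000e-04  1.103e-01] rot [[1.0, 0.0, 0.002], [0.0, -1.0, -0.0], [0.002, 0.0, -1.0]]
(array([ 1.40712e+01, -8.51000e-02,  1.00000e-04]), array([-0.0851, -0.0001]))
shift mm [-0.1  0.  -0.4] rotvec [0.002 0.    0.   ] rows 0.01
hole px [323.8534889  258.02041511] nose px [323.76939535 268.96119683]
```

Call:
drive_tool(rows=[[5,0.6,-4,-5.7,0,0,0],[5,0.6,-4,-5.7,0,0,0],[5,0.7,-4,-5.7,0,0,0],[5,0.6,-4,-5.7,0,0,0],[5,0,0,0,0,0,0]])

```text
time_s: 11.37
tcp_pos: [0.5813, 0.0692, 0.1101]
ee_rot: [[0.134, -0.987, 0.088], [-0.807, -0.16, -0.569], [0.576, 0.005, -0.818]]
wrist_force: [1.4, 0.2, -2.3]
gripper_width: 0.22
gripper_force: 30.0
```

Run:
```python
from ring import *
s=sense();print((R.T@(np.array(s["tcp_pos"])-ax)).round(4),(R.T@np.array(s["wrist_force"])).round(1),np.round(s["moment"],2),(R.T@np.array(s["ee_rot"])).round(3)[:,2]);delta(bed(-.0853,0,.0483),TF,s)
```

```text
[-0.0858 -0.0011  0.0786] [-1.2  1.5 -1.9] [ 1.95 -0.05  0.2 ] [ 0.003 -0.005 -1.   ]
shift mm [  4.  -17.4 -24.5] rotvec [ 0.003 -0.004  0.001] rows 0.73
```

Call:
drive_tool(rows=[[5,1.3,-3.4,-4.9,0.003,-0.004,0],[5,0.6,-3.4,-4.9,0,0,0],[5,0.6,-3.4,-4.9,0,0,0],[5,0.6,-3.4,-4.9,0,0,0],[5,0,0,0,0,0,0]])

```text
time_s: 11.78
tcp_pos: [0.5842, 0.0557, 0.0908]
ee_rot: [[0.131, -0.987, 0.091], [-0.808, -0.16, -0.567], [0.574, 0.001, -0.819]]
wrist_force: [-0.3, 1.6, -5.1]
gripper_width: 0.217
gripper_force: 30.0
```

Run:
```python
from ring import *
s=sense();print((R.T@(np.array(s["tcp_pos"])-ax)).round(4),(R.T@np.array(s["wrist_force"])).round(1),np.round(s["moment"],2),(R.T@np.array(s["ee_rot"])).round(3)[:,2]);delta(bed(-.0853,0,.0483),TF,s)
```

```text
[-0.0856 -0.0005  0.0548] [-4.2 -0.  -3.3] [2.39 0.26 0.05] [ 0.001 -0.001 -1.   ]
shift mm [ 1.1 -3.9 -5.2] rotvec [ 0.001 -0.     0.001] rows 0.16
```

Call:
drive_tool(rows=[[5,0.3,-1.7,-2.5,0,0,0],[5,0.3,-1.7,-2.5,0,0,0],[5,0.2,-1.1,-1.6,0,0,0],[5,0,0,0,0,0,0]])

```text
time_s: 12.12
tcp_pos: [0.5853, 0.0523, 0.0856]
ee_rot: [[0.131, -0.987, 0.093], [-0.808, -0.161, -0.566], [0.574, -0.001, -0.819]]
wrist_force: [-3.1, 5.9, -0.6]
gripper_width: 0.218
gripper_force: 30.0
```

Run:
```python
from ring import *
s=sense();print((R.T@(np.array(s["tcp_pos"])-ax)).round(4),(R.T@np.array(s["wrist_force"])).round(1),np.round(s["moment"],2))
```

```text
[-0.0857  0.      0.0486] [-5.5 -2.1  3.1] [ 2.58  0.95 -0.42]
```

Call:
drive_tool(rows=[[5,0.2,-1.1,-1.6,0,0,0],[5,0,0,0,0,0,0]])

```text
time_s: 12.28
tcp_pos: [0.5854, 0.0522, 0.0856]
ee_rot: [[0.131, -0.987, 0.095], [-0.808, -0.162, -0.567], [0.575, -0.003, -0.818]]
wrist_force: [-10.9, 12.3, 8.7]
gripper_width: 0.219
gripper_force: 30.0
```

Run:
```python
from ring import *
s=sense();print((R.T@(np.array(s["tcp_pos"])-ax)).round(4),(R.T@np.array(s["wrist_force"])).round(1),np.round(s["moment"],2))
```

```text
[-0.0857  0.0001  0.0485] [-6.4 -8.7 15.1] [ 2.75  2.64 -1.59]
```

Call:
drive_tool(rows=[[5,-0.2,1.1,1.6,0,0,0],[5,0,0.4,0.6,0,0,0],[50,0,0,0,0,0,0],[50,0,0,0,0,0,0],[50,0,0,0,0,0,0]])

```text
time_s: 12.7
tcp_pos: [0.5856, 0.0514, 0.0866]
ee_rot: [[0.13, -0.987, 0.092], [-0.807, -0.159, -0.568], [0.576, -0.001, -0.818]]
wrist_force: [0.6, -0.3, 0.1]
gripper_width: 0.368
gripper_force: 0.0
```

Call:
drive_tool(rows=[[50,0,0,0,0,0,0],[50,-1,6,8,0,0,0],[50,-2,12,18,0,0,0],[50,-3,20,28,0,0,0],[50,-3,20,28,0,0,0]])

```text
time_s: 13.12
tcp_pos: [0.5756, 0.1102, 0.1692]
ee_rot: [[0.131, -0.987, 0.09], [-0.808, -0.159, -0.568], [0.575, 0.001, -0.818]]
wrist_force: [1.3, 1.6, -0.2]
gripper_width: 0.496
gripper_force: 0.0
```

Run:
```python
from ring import *
s=sense();print(s["time_s"],(R.T@(np.array(s["tcp_pos"])-ax)).round(4),s["wrist_force"],s["gripper_width"]);C=capture("wrist");pickle.dump((s,C),open("w9.pkl","wb"))
save(C,"w9.png")
W=cloud(C,s);L=((W-ax)@R)[:285]
m=np.hypot(L[...,0]+.0855,L[...,1])<.014
im=C["frame"][:285].astype(int);red=(im[...,0]>100)&(im[...,1]<70)&(im[...,2]<70)
print("red",red.sum(),np.nanmedian(L[red],0).round(4),np.nanpercentile(L[red][:,2],[2,50,98]).round(4))
print("hist z'",np.histogram(L[m][:,2],np.arange(.016,.066,.004)))
r=np.hypot(L[...,0],L[...,1]);a=np.degrees(np.arctan2(L[...,1],L[...,0]));k=(L[...,2]>.043)&(L[...,2]<.053)&(r>.045)&(r<.08)&(a<-20)&(a>-150);w=L[k]
print("knob",w.min(0).round(4),w.max(0).round(4))
```

```text
13.1167 [-0.0859 -0.0002  0.1507] [ 1.26477933  1.64448866 -0.24000616] 0.4959005889742193
red 995 [-0.0855  0.      0.0558] [0.0348 0.0558 0.0576]
hist z' (array([  0, 338, 245,  40,  55,  37,  32,  52,  83, 331, 431,   0]), array([0.016, 0.02 , 0.024, 0.028, 0.032, 0.036, 0.04 , 0.044, 0.048,
       0.052, 0.056, 0.06 , 0.064]))
knob [ 0.0219 -0.0646  0.043 ] [ 0.042  -0.0438  0.0497]
```

View pics/w9.png

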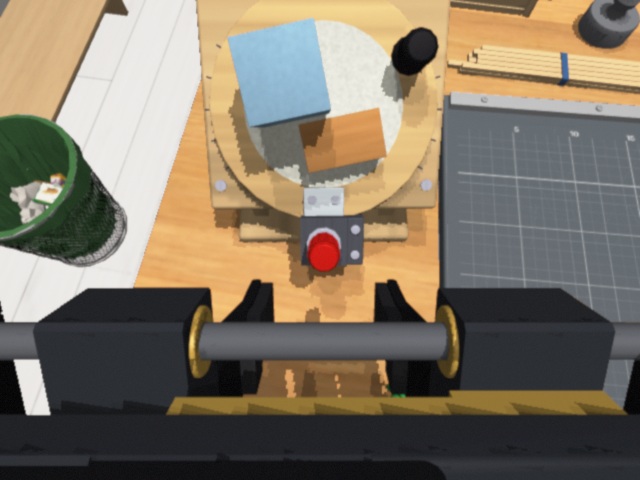

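The picture shows the pin standing in the fork at (323,245). Its head top reads z' = 57 mm (24 + 33), so the collar is seated. The knob is still home and the gripper is clear.

Call:
drive_tool(rows=[[50,0,0,0,0,0,0],[50,0,0,0,0,0,0]])

```text
time_s: 13.33
tcp_pos: [0.5763, 0.1108, 0.1689]
ee_rot: [[0.13, -0.987, 0.094], [-0.809, -0.16, -0.566], [0.574, -0.002, -0.819]]
wrist_force: [-0.0, -0.5, 0.0]
gripper_width: 0.5
gripper_force: 0.0
```

```bash
python3 -c "
from station import finish_job
print(finish_job())"
```

```text
the job is handed in; nothing more can be done
None
```

The stage is set to noon: the tongue is home in the fork, the red pin is through fork and tongue with its collar seated, the gripper is open and clear, and the job was handed in at about 13 s of the 54 s allowed (no verdict came back).

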